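# Set a petri dish on a photo stand, unlatch its camera arm and hold it raised

## Task

Get the dish ready to be photographed: stand the petri dish that lies in front of the photo stand flat and centred on the small raised white stage of the stand and let go of it. Then pull the orange grip of the parked camera arm sideways against its spring, which takes the latch out from under the ball, lift the arm off the ball to about 35 degrees so that the camera looks at the dish, and finish still holding it up there, because the arm falls back when let go. Keep the dish level all the time and leave the other things on the desk where they are.

Things in the scene. Friction and masses are not known exactly. Their poses are not given: they have to be found in the camera images.
- petri_dish: Covered clear petri dish with pale content, 62 mm across, 15 mm high, 0.03 to 0.056 kg, loose, lying flat on the desk between the robot and the photo stand (another one far back left is scenery). Origin on its axis, 2 mm below the face it stands on; z up. Its lid, the widest part, spans 6 to 15 mm above the origin: bring the fingertips down beside it almost to the desk, or it slips or tilts.
- photo_stand: Grey rail 388 x 78 mm, top 14 mm above the desk, fixed. Origin on the desk below the ball stud (steel ball 24 mm across, top 62 mm high). x axis along the rail: stage at x = -125 mm, hinge tower at 190 mm (86 mm high); y level, across the rail; z up. The parked arm lies from the tower to x = -67 mm (camera end), up to 83 mm high, 50 mm wide; only the orange grip is higher.
- stage_top (a point): Centre of the top face of the stage: a white disc 46 mm across, 50 mm above the desk, on a post 18 mm thick; narrower than the dish, so the dish overhangs it all round and the fingers can pass beside it.
- hinge_axis (a point): Point on the arm's hinge axis, 67 mm above the desk. The axis is level, along the stand's y axis.
- camera_arm (a joint): Angle of the camera arm in rad: 0 parked on the ball (lower stop), grows as its camera end is raised, stop at 1.3. Moves freely; the arm sinks back by its weight (about 3 N up at the grip holds it). It cannot rise while the latch is closed.
- release_grip (a joint): Latch travel in m: 0 closed (its steel plate lies under the ball), 0.013 fully open (stop). Opens towards the stand's +y side, where the steel bracket and two coil springs show, square to the arm; spring 4 N closed, 9 N fully open. The ball is free from 0.0075 on; the latch binds if the arm is pulled up before. Once the arm is off the ball the latch may spring back.
- grip_center (a point): Centre of the orange grip, the latch's handle on top of the arm: 107 mm above the desk when parked, 190 mm from the hinge along the arm, 40 mm above the hinge. A rounded block 36 mm long along the arm, 18 mm across (along the stand's y axis: pinch it this way), 27 mm high, with 12 mm free below it beside a thin stem. It turns with the arm and slides with the latch.
- mouse: Black computer mouse, 104 x 60 x 36 mm, loose bystander. Origin below its centre.
- blower: Red-brown rubber dust blower, 51 mm bulb, 96 mm high, loose bystander. Origin below its centre.
- stapler: Blue and black stapler, 120 x 30 x 43 mm, loose bystander. Origin below its centre.
Things that resemble listed ones, but are neither listed nor needed, are in the scene too. Leave any red look-alike of the petri_dish alone.

How it is judged:
On the way, in this order (a step that is already met when the one before it is completed fails the run):
1. the dish stands flat and centred on the stage, let go (horizontal distance between petri_dish and stage_top below 0.012 m and z of petri_dish in the frame of stage_top between -0.006 and 0.004 m and angle between petri_dish's own z axis and vertical below 0.08 rad and contact force between the fingers and petri_dish below 0.05 N), for 0.2 s.
2. the latch is pulled open while the arm still lies on the ball (value of joint release_grip above 0.006 m and value of joint camera_arm below 0.06 rad).
At the end, for the whole second after the job is handed in: The robot holds the camera arm by its grip, raised and still between 0.44 and 0.79 rad (25 to 45 degrees), and the dish stands flat (within 0.08 rad) on the stage, its centre within 12 mm of the stage's, touched by neither robot nor arm (value of joint camera_arm between 0.44 and 0.79 rad and velocity of joint camera_arm between -0.1 and 0.1 rad/s and contact force between the fingers and camera_arm above 1 N and contact force between petri_dish and camera_arm below 0.05 N and contact force between the arm and petri_dish below 0.05 N and horizontal distance between petri_dish and stage_top below 0.012 m and z of petri_dish in the frame of stage_top between -0.006 and 0.004 m and angle between petri_dish's own z axis and vertical below 0.08 rad); the arm keeps its last pose, push and grip.
It fails at once if the dish is tipped by more than 20 degrees (angle between petri_dish's own z axis and vertical above 0.35 rad).
It fails at once if a bystander (mouse, blower, stapler) is shifted by more than 3 cm (distance of any of mouse, blower, stapler from where it was at the start of the episode above 0.03 m).
It also fails if it takes over 58 s, if anything falls off the work surface, if the arm or the gripper's body presses on something with over 40 N, if the wrist force passes 120 N, or if a joint passes its speed limit or range.

## Robot

A 7-joint arm with a two-finger parallel gripper is mounted at the origin on a cart in front of the work surface, level with it; the furniture and walls round the work are solid. World frame = base frame: x ahead of the robot, y to its left, z up, the work surface at z = 0. Lengths are in m, angles in rad, forces in N, time in s.
With the tool pointing down it reaches from about 0.4 to 0.85 m from the base axis. Payload 10.4 kg.
Tool frame: the origin (TCP) lies on the centre line of the jaws, within the pads' length; the fingertips stand 14 mm ahead of it and the grasp point (between the pads) lies 5 mm behind it (manip.tip_reach is the distance from the TCP to the fingertips, in m); z points along the fingers, y is the line along which they close (so a half turn about z gives the same grasp; the last joint's range is limited). The gripper opens to 85 mm and grips with 20 to 120 N. Pads are 22 mm wide; open, the fingers measure 114 mm over their backs; the gripper's body (76 mm by 85 mm) begins 54 mm behind the grasp point. The pads swing forward as they close: fully open they stand 13 mm farther back than shut.
Start: joints at [-1.355, 0.332, -0.065, 1.46, 0.022, 1.35, -0.088], TCP at [0.148, 0.607, 0.245] pointing down, gripper open.
Joint ranges: [-2.6, 2.6], [-0.5, 2.12], [-1.47, 1.34], [0.16, 2.42], [-1.27, 4.41], [0.06, 2.06], [-2.6, 2.6]. Speed limits (rad/s): [2.22, 2.22, 2.79, 2.79, 3.14, 3.14, 3.14].

## Interface

Orientations are given as a unit quaternion [x, y, z, w].
In Python, from workcell import manip gives the robot as it stands.
- The arm moves only by the shell command python3 -m pendant 'ROWS' [FORCE]. ROWS is JSON, a list of rows, each a list of 7 numbers: the shift along the tool's x, y, z in units of 50 mm (1.0 is 50 mm), then the turn, a rotation vector about the tool's x, y, z in units of 8 degrees (1.0 is 8 degrees), then the opening, from -1 (shut) to 1 (fully open), so that 0 is half open. In form: [[dx, dy, dz, ax, ay, az, jaw], ...]. A call has exactly 10 rows; each row is the pose to reach, as a shift and turn from the pose commanded when the call began, along the tool's axes at that moment; what a row does not reach only later rows make up. A row lasts 1/8 s, in which the tool goes at most 62.5 mm and 10.7 degrees, less where a joint would pass 70% of its speed; a pose out of reach is approached as far as the arm can. A call with a gripper value outside its range is refused whole. The fingers move at their own pace and stop on an object; FORCE is the grip in N (left out, the last holds). Time passes only in rows, so rows that repeat a pose let the fingers close, or fill a call up. It gives the time, the measured TCP pose, the force, the opening and the grip force at its end, in the units of the state.
- manip.get_obs(): the state, without advancing time (a new reading comes with each control period).
- manip.camera(name): name is "side" or "top"; returns (picture, depth): 480x640x3 uint8, red, green, blue; 480x640 float32, m along the optical axis (not along the pixel's ray), 0 where there is no reading.
- manip.get_calibration(name): a dict with "fx", "fy", "cx", "cy" (pixels), "xyz" and "orientation" of the camera in the world. Camera axes: x right, y up, looking along -z (the intrinsics and any distortion apply to the point x, -y, -z); pixel columns grow to the right and rows downward; lengths in m; the calibration is good to about 2 mm. A picture is of the moment at which its call begins. get_calibration takes no time and is no camera call.
- manip.hand_in(): hands the job in; it is judged then, once.
Trained networks look in the newest picture that a camera, given by its name, has taken for a name from the list of things; names that differ only in an ending like _2 or _b are one class to them, and where a whole thing is asked for, a point or a joint stands for the part that bears it (a point fixed in the world has none). Each returns a list of dicts, best first, with "p" (0 to 1); they miss things now and then, are a little off and sometimes report something else, mostly with a low value. They report only what shows in the picture. A call takes as long as a camera call. They do not tell look-alikes from the thing itself.
- manip.find_in(thing, camera): "box" ([left, top, right, bottom] in pixels, round what is visible of it).
- manip.trace(thing, camera): "pixels" (480x640 bool, what is visible of it) and "box" ([left, top, right, bottom] in pixels, round what is visible of it).
- manip.tip_of(thing, camera): "pixel" ([column, row] in pixels: a listed point, or the origin of a listed thing).
The state is a dict: "clock": time; "joint_pos": joint angles; "joint_velocities": joint speeds; "tau": joint torques, N m; "position": TCP position; "ee_rot": TCP orientation; "ft_force": force on the tool from outside, world axes, zero at the start; "torque": the same for the moment, N m; "grip_width": opening from 0.0 (shut) to 1.0 (fully open); "grasp_force": force on a finger pad.
Only numpy, scipy, OpenCV 4.12 (cv2) and the standard library are available. Lean on these libraries where they do the work, as an engineer would, in place of code of your own. Each camera call takes 0.05 s, during which the arm holds its last target. There are 200 camera calls.

## Working session

There is one attempt and no reset: what is moved stays moved. The work goes in short steps, Python scripts to look and compute and a shell command to move; the robot and the scene stay as the last step left them, time stands still between calls to the robot, and variables do not carry over. Pictures are saved under pics/ and viewed, at most 11 in all, crops included, and the job is handed in when it is done.

```bash
mkdir -p pics
cat > h.py <<'E'
import numpy as np, cv2
from scipy.spatial.transform import Rotation as R
from workcell import manip
def cam(n,save=None):
    im,d=manip.camera(n)
    if save: cv2.imwrite('pics/'+save,im[:,:,::-1])
    return im,d
def ray(n,px):
    c=manip.get_calibration(n)
    v=np.array([(px[0]-c['cx'])/c['fx'],-(px[1]-c['cy'])/c['fy'],-1.0])
    return np.array(c['xyz']),R.from_quat(c['orientation']).apply(v)
def at_z(n,px,z):
    o,v=ray(n,px); return o+v*(z-o[2])/v[2]
def at_d(n,px,d):
    o,v=ray(n,px); return o+v*d
def totool(p,ob=None):
    ob=ob or manip.get_obs()
    return R.from_quat(ob['ee_rot']).inv().apply(np.array(p)-ob['position'])/0.05
E
python3 - <<'E'
from h import *
np.set_printoptions(precision=4,suppress=True)
o=manip.get_obs();print(o['clock'],o['position'],o['ee_rot'],R.from_quat(o['ee_rot']).as_matrix())
a,_=cam('top','t0.png');b,_=cam('side','s0.png')
for n in('top','side'):
    c=manip.get_calibration(n);print(n,c)
    for t in('petri_dish','stage_top','grip_center','hinge_axis','photo_stand'):
        print(n,t,[(np.round(r['pixel']).tolist(),round(r['p'],2)) for r in manip.tip_of(t,n)][:4])
E
```

```text
0.0 [0.1478 0.6069 0.2445] [ 0.1191  0.9929 -0.0007 -0.0001] [[-0.9716  0.2366 -0.0003]
 [ 0.2366  0.9716 -0.0014]
 [-0.0001 -0.0014 -1.    ]]
top {'fx': 435.6992590119026, 'fy': 435.6992590119026, 'cx': 324.4244825200875, 'cy': 244.08755453682681, 'xyz': array([0.5152, 0.2061, 0.941 ]), 'orientation': array([-0.0191,  0.0163,  0.7141, -0.6996])}
top petri_dish [([349.0, 311.0], 0.78), ([365.0, 227.0], 0.72), ([306.0, 317.0], 0.68), ([406.0, 301.0], 0.62)]
top stage_top [([424.0, 219.0], 0.61)]
top grip_center [([362.0, 219.0], 0.85)]
top hinge_axis [([270.0, 231.0], 0.7)]
top photo_stand [([365.0, 227.0], 0.75)]
side {'fx': 510.1905239205527, 'fy': 510.1905239205527, 'cx': 315.77145501368267, 'cy': 242.8191780622666, 'xyz': array([0.4287, 1.0432, 0.4596]), 'orientation': array([-0.0405,  0.5552,  0.8269, -0.0803])}
side petri_dish [([387.0, 268.0], 0.95), ([397.0, 324.0], 0.63), ([400.0, 299.0], 0.6)]
side stage_top [([314.0, 233.0], 0.67)]
side grip_center [([306.0, 230.0], 0.82)]
side hinge_axis [([291.0, 288.0], 0.68)]
side photo_stand [([309.0, 275.0], 0.9)]
```

View pics/t0.png

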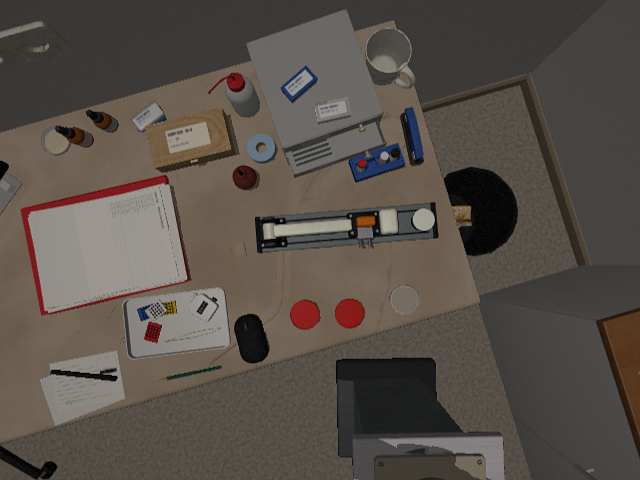

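View pics/s0.png

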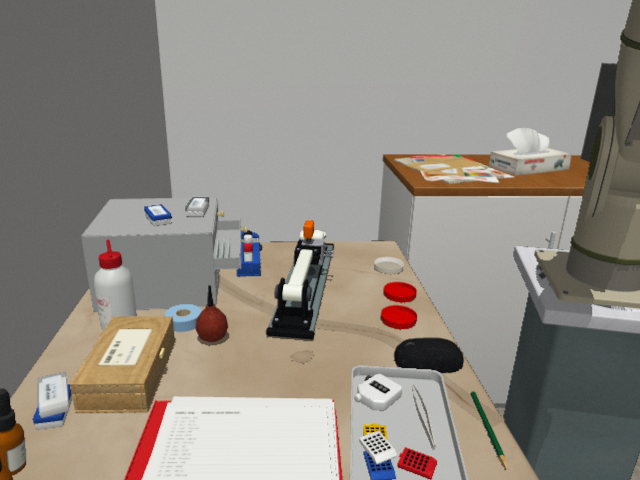

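The candidates for the dish in the top picture are the clear dish at (405,300), red ones at (305,314) and (350,313), and a far-left clear one at (55,140). In the side picture the clear one is at (388,267) and the red ones at (399,291) and (399,317). I choose the clear one at top (405,300). The stage is at (424,219), the orange grip at (366,221), and the springs and bracket (+y) face the robot at (366,240).

Run:
```python
from h import *
np.set_printoptions(precision=4,suppress=True)
a,d=cam('top');s,_=cam('side')
cv2.imwrite('pics/crop.png',cv2.resize(a[190:330,250:450,::-1],None,fx=4,fy=4,interpolation=cv2.INTER_CUBIC))
for r in manip.trace('petri_dish','top'):
    ys,xs=np.nonzero(r['pixels']); px=(xs.mean(),ys.mean()); print('dish top',px,r['p'],at_z('top',px,0.012),len(xs))
for r in manip.trace('petri_dish','side'):
    ys,xs=np.nonzero(r['pixels']); px=(xs.mean(),ys.mean()); print('dish side',px,r['p'],at_z('side',px,0.009),len(xs))
def blob(im,box,f):
    x0,y0,x1,y1=box; h=cv2.cvtColor(im,cv2.COLOR_RGB2HSV)[y0:y1,x0:x1].astype(int)
    n,l,st,c=cv2.connectedComponentsWithStats(f(h).astype(np.uint8)); k=1+st[1:,4].argmax()
    return c[k]+[x0,y0],st[k]
org=lambda h:(h[...,0]>5)&(h[...,0]<20)&(h[...,1]>180)&(h[...,2]>90)
c,st=blob(a,(340,200,390,250),org);print('grip top',c,st,at_z('top',c,.119),d[int(c[1]),int(c[0])])
c,st=blob(s,(290,210,330,250),org);print('grip side',c,st,at_z('side',c,.107))
c,st=blob(a,(408,200,445,240),lambda h:(h[...,2]>165)&(h[...,1]<60));print('stage',c,st,at_z('top',c,.05))
for t,z in(('stage_top',.05),('hinge_axis',.067),('grip_center',.107),('photo_stand',0)):
    for n in('top','side'):
        for r in manip.tip_of(t,n)[:1]: print(t,n,r['pixel'],at_z(n,r['pixel'],z))
```

```text
dish top (np.float64(349.09104046242777), np.float64(313.6401734104046)) 0.88 [0.4132 0.16   0.012 ] 692
dish top (np.float64(304.42105263157896), np.float64(314.9075391180654)) 0.81 [0.4125 0.2546 0.012 ] 703
dish top (np.float64(404.23916083916083), np.float64(299.97762237762237)) 0.65 [0.4397 0.0425 0.012 ] 715
dish side (np.float64(398.6840579710145), np.float64(316.2739130434783)) 0.98 [0.4142 0.2591 0.009 ] 690
dish side (np.float64(398.78719397363466), np.float64(291.15819209039546)) 0.95 [0.4168 0.1645 0.009 ] 531
dish side (np.float64(388.18820861678006), np.float64(265.0861678004535)) 0.68 [0.4424 0.0496 0.009 ] 441
dish side (np.float64(312.18937644341804), np.float64(237.45496535796767)) 0.56 [ 0.628 -0.068  0.009] 433
grip top [365.4524 220.8393] [ 17  16  18  11 168] [0.5988 0.1303 0.119 ] 0.82450277
grip side [308.487  229.0065] [ 14  11  10  18 154] [0.5998 0.1318 0.107 ]
stage [415.5833 219.75  ] [ 5 10  8 19 24] [0.606  0.0211 0.05  ]
stage_top top [424.5, 218.4] [0.6084 0.0027 0.05  ]
stage_top side [313.3, 232.7] [0.6127 0.0046 0.05  ]
hinge_axis top [270.1, 230.8] [0.588  0.3178 0.067 ]
hinge_axis side [289.4, 290.1] [0.5958 0.3136 0.067 ]
grip_center top [363.7, 217.1] [0.6073 0.1324 0.107 ]
grip_center side [307.2, 229.7] [0.6015 0.1361 0.107 ]
photo_stand top [363.7, 227.6] [0.5963 0.1235 0.    ]
photo_stand side [311.0, 276.0] [0.5952 0.1193 0.    ]
```

View pics/crop.png

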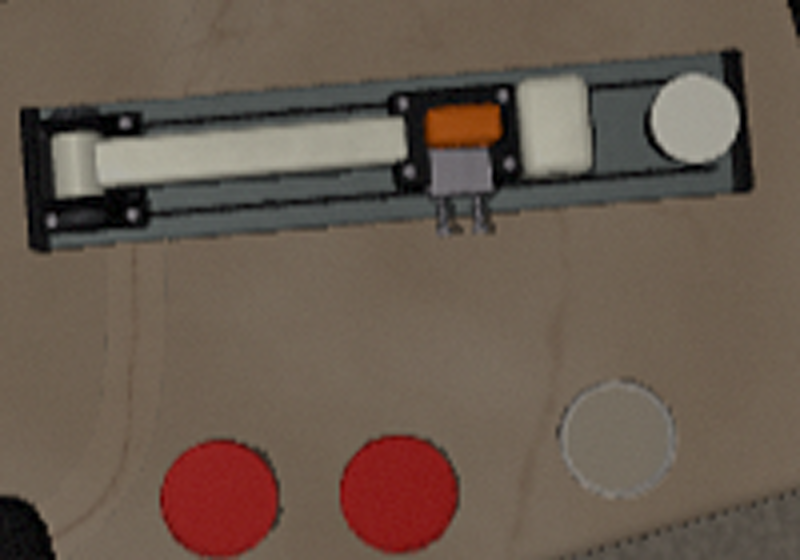

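The close crop confirms it: the clear pale dish is at crop (618,438), which is image (404.5,299.5). The stage disc is at crop (695,118), the grip at (464,125), and the springs at (465,215) on the robot side. Stage to hinge measures 314 mm against an expected 315, so I go above the dish.

```bash
R='[-8.35,-9.53,1.9,0,0,9.1,1]'; python3 -m pendant '[[-8.35,-9.53,1.0,0,0,9.1,1],[-8.35,-9.53,1.0,0,0,9.1,1],[-8.35,-9.53,1.0,0,0,9.1,1],[-8.35,-9.53,1.0,0,0,9.1,1],[-8.35,-9.53,1.0,0,0,9.1,1],[-8.35,-9.53,1.0,0,0,9.1,1],[-8.35,-9.53,1.0,0,0,9.1,1],[-8.35,-9.53,1.0,0,0,9.1,1],[-8.35,-9.53,1.0,0,0,9.1,1],[-8.35,-9.53,1.0,0,0,9.1,1]]' 20
```

```text
clock: 2.45
position: [0.4366, 0.053, 0.1964]
ee_rot: [0.685, 0.729, 0.001, 0.0]
ft_force: [1.3, 1.0, -0.2]
grip_width: 1.002
grasp_force: 0.0
```

```bash
python3 -m pendant '[[0,0,1,0,0,0,1],[0,0,2,0,0,0,1],[0,0,2.6,0,0,0,1],[0,0,2.6,0,0,0,1],[0,0,2.6,0,0,0,1],[0,0,2.6,0,0,0,1],[0,0,2.6,0,0,0,1],[0,0,2.6,0,0,0,1],[0,0,2.6,0,0,0,1],[0,0,2.6,0,0,0,1]]'
python3 - <<'E'
from h import *
print(manip.tip_reach)
a,_=cam('top');s,_=cam('side')
A=cv2.resize(a[250:350,340:470,::-1],(390,300),interpolation=3);S=cv2.resize(s[190:290,320:450,::-1],(390,300),interpolation=3)
cv2.imwrite('pics/c1.png',np.hstack([A,S]))
for n in('top','side'):
  for r in manip.trace('petri_dish',n):
    ys,xs=np.nonzero(r['pixels']);print(n,xs.mean(),ys.mean(),r['box'],r['p'])
E
```

```text
clock: 3.7
position: [0.4359, 0.0548, 0.0661]
ee_rot: [0.685, 0.728, 0.0, -0.0]
ft_force: [-0.4, 0.5, -0.1]
grip_width: 0.999
grasp_force: 0.0
0.014
top 349.0892608089261 313.5202231520223 [335.1, 301.2, 365.8, 331.5] 0.64
top 304.4052197802198 315.27197802197804 [289.9, 302.0, 322.1, 331.3] 0.63
top 393.65734265734267 297.68531468531467 [390.2, 287.4, 397.1, 311.9] 0.42
side 399.1474245115453 291.1829484902309 [381.8, 281.9, 416.8, 302.9] 0.97
side 388.3066666666667 264.94 [375.4, 255.7, 404.6, 278.8] 0.64
side 398.1498599439776 316.5140056022409 [377.6, 306.3, 417.8, 329.8] 0.64
```

View pics/c1.png

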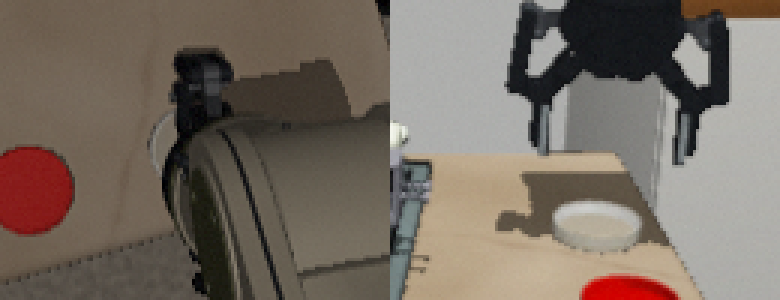

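The side crop (right half) shows the clear dish at (597,225), between the open fingers and below their tips (543,153) and (682,162). I'll check the x bias by projecting.

```bash
cat >> h.py <<'E'
def proj(n,p):
    c=manip.get_calibration(n); q=R.from_quat(c['orientation']).inv().apply(np.array(p)-c['xyz'])
    return np.array([c['cx']-c['fx']*q[0]/q[2], c['cy']+c['fy']*q[1]/q[2]])
E
python3 - <<'E'
from h import *
for s in(-.0425,.0425):
  print(proj('side',[.4359+s,.0548+.0026*np.sign(s),.065]))
print('obs',(543-390)/3+320,190+153/3,(682-390)/3+320,190+162/3)
E
```

```text
[414.20227873 243.11393587]
[372.57500379 240.4372329 ]
obs 371.0 241.0 417.3333333333333 244.0
```

```bash
python3 -m pendant '[[-0.2,0.1,0,0,0,0,1],[-0.2,0.1,0.3,0,0,0,1],[-0.2,0.1,0.6,0,0,0,1],[-0.2,0.1,0.9,0,0,0,1],[-0.2,0.1,1.1,0,0,0,1],[-0.2,0.1,1.1,0,0,0,1],[-0.2,0.1,1.1,0,0,0,1],[-0.2,0.1,1.1,0,0,0,0.6],[-0.2,0.1,1.1,0,0,0,0.55],[-0.2,0.1,1.1,0,0,0,0.55]]' 20
python3 - <<'E'
from h import *
s,_=cam('side');cv2.imwrite('pics/c2.png',cv2.resize(s[200:290,320:450,::-1],None,fx=5,fy=5,interpolation=3))
E
```

```text
clock: 5.15
position: [0.4417, 0.0453, 0.0113]
ee_rot: [0.685, 0.728, 0.0, 0.0]
ft_force: [-0.2, -0.0, -0.5]
grip_width: 0.779
grasp_force: 0.0
```

View pics/c2.png

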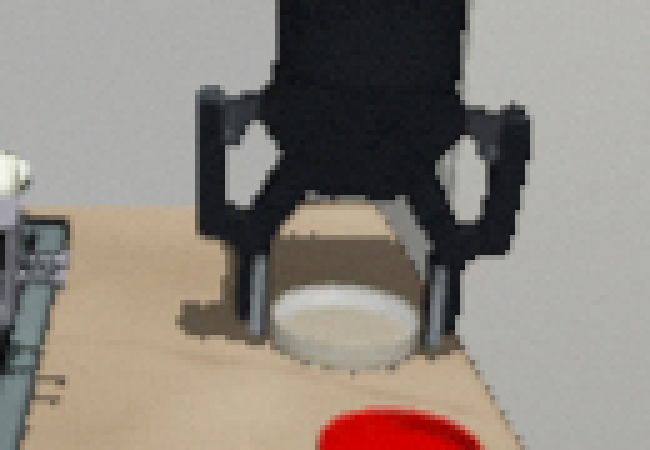

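The dish at (345,325) sits evenly between the pads (258 and 437), with the tips just above the desk. I lower 4 mm, grip and lift.

```bash
python3 -m pendant '[[0,0,0.08,0,0,0,0.55],[0,0,0.08,0,0,0,0.55],[0,0,0.08,0,0,0,0.4],[0,0,0.08,0,0,0,0.2],[0,0,0.08,0,0,0,0.2],[0,0,0.08,0,0,0,0.2],[0,0,0.08,0,0,0,0.2],[0,0,0,0,0,0,0.2],[0,0,-0.1,0,0,0,0.2],[0,0,-0.2,0,0,0,0.2]]' 25
```

```text
clock: 6.45
position: [0.4413, 0.0451, 0.0212]
ee_rot: [0.685, 0.728, -0.0, -0.0]
ft_force: [-0.1, 0.7, -0.1]
grip_width: 0.697
grasp_force: 27.1
```

```bash
python3 -m pendant '[[0,0,-0.2,0,0,0,0.2],[0,0,-0.4,0,0,0,0.2],[0,0,-0.7,0,0,0,0.2],[0,0,-1,0,0,0,0.2],[0,0,-1.3,0,0,0,0.2],[0,0,-1.6,0,0,0,0.2],[0,0,-1.6,0,0,0,0.2],[0,0,-1.6,0,0,0,0.2],[0,0,-1.6,0,0,0,0.2],[0,0,-1.6,0,0,0,0.2]]'
python3 - <<'E'
from h import *
s,_=cam('side');cv2.imwrite('pics/c3.png',cv2.resize(s[130:290,300:450,::-1],None,fx=3.5,fy=3.5,interpolation=3))
E
```

```text
clock: 7.7
position: [0.4413, 0.0451, 0.1007]
ee_rot: [0.685, 0.728, -0.0, -0.0]
ft_force: [-0.2, -0.7, -0.6]
grip_width: 0.698
grasp_force: 27.1
```

View pics/c3.png

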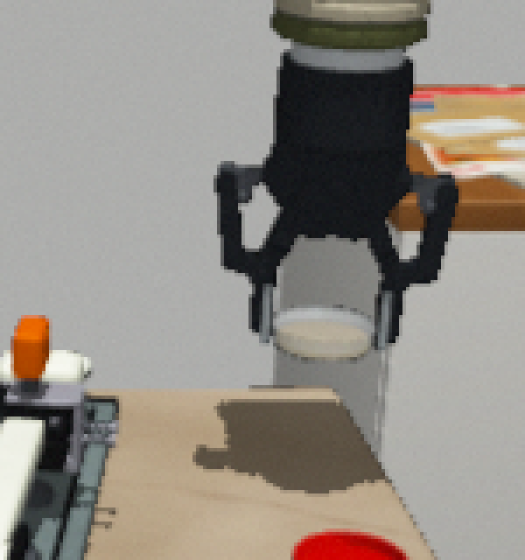

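The dish is held level at (323,335). I carry it over the stage.

```bash
python3 -m pendant '[[-0.3,0.4,0,0,0,0,0.2],[-0.6,1,0,0,0,0,0.2],[-0.9,1.7,0,0,0,0,0.2],[-1.03,2.4,0,0,0,0,0.2],[-1.03,3,0,0,0,0,0.2],[-1.03,3.32,0,0,0,0,0.2],[-1.03,3.32,0,0,0,0,0.2],[-1.03,3.32,0,0,0,0,0.2],[-1.03,3.32,0,0,0,0,0.2],[-1.03,3.32,0,0,0,0,0.2]]'
python3 - <<'E'
from h import *
a,_=cam('top');s,_=cam('side');A=a[170:270,370:470,::-1];S=s[160:260,270:370,::-1]
cv2.imwrite('pics/c4.png',np.hstack([cv2.resize(q,(400,400),interpolation=3) for q in(A,S)]))
p=manip.get_obs()['position'];print(p,proj('side',[p[0],p[1],p[2]-.003]),proj('side',[.610,.004,.05]),proj('top',[.610,.004,.05]))
E
```

```text
clock: 9.0
position: [0.6101, 0.0041, 0.1013]
ee_rot: [0.685, 0.729, 0.0, -0.0]
ft_force: [0.2, 0.4, -0.8]
grip_width: 0.698
grasp_force: 27.2
[0.61021512 0.00406201 0.10127338] [314.92758953 212.08615896] [314.55903616 232.71132509] [423.85154374 217.62207203]
```

View pics/c4.png

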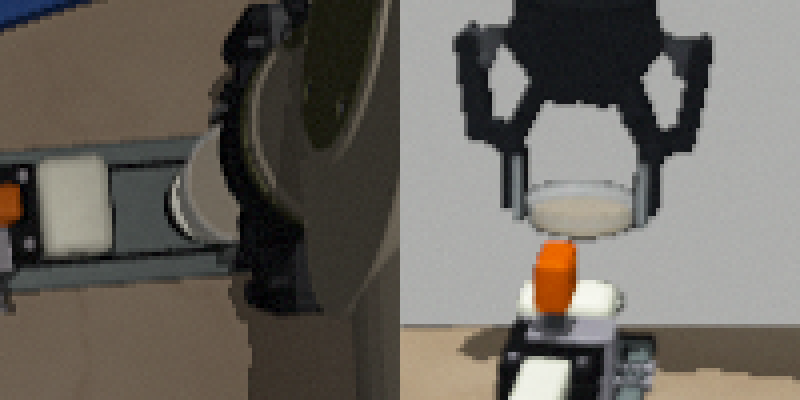

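Top crop (left half): the dish rim's left limb is at about (184,190) and the stage's left limb at (168,185). Side crop: the dish is at (580,208), level. I'll check the offset numerically.

Run:
```python
from h import *
a,_=cam('top')
pts=np.array([(215,128),(185,175),(184,195),(187,215),(213,238),(235,242)])/4+[370,170]
from scipy.optimize import least_squares
W=np.array([at_z('top',p,.107)[:2] for p in pts])
r=least_squares(lambda c:np.hypot(*(W-c).T)-.031,W.mean(0)+[0,-.02]);print('dish',r.x,r.fun)
W=np.array([at_z('top',np.array(p)/4+[250,190],.05)[:2] for p in [(650,118),(695,73),(740,118),(695,163),(663,86),(663,150),(727,150),(727,86)]])
r=least_squares(lambda c:np.hypot(*(W-c[:2]).T)-c[2],[.6,0,.023]);print('stage',r.x,r.fun)
print(manip.get_obs()['position'])
```

```text
dish [0.6073511  0.00164955] [-0.00055635 -0.00105127 -0.00013784  0.00185967  0.00036945 -0.00182164]
stage [0.60616731 0.00433267 0.02317984] [-1.24358661e-04 -6.15279237e-06 -1.24813329e-04 -5.92969551e-06
 -6.15472956e-05  1.92089546e-04 -6.15264138e-05  1.92238652e-04]
[0.61027174 0.00403224 0.10124557]
```

```bash
python3 -m pendant '[[0.05,-0.02,0.1,0,0,0,0.2],[0.05,-0.02,0.3,0,0,0,0.2],[0.05,-0.02,0.5,0,0,0,0.2],[0.05,-0.02,0.65,0,0,0,0.2],[0.05,-0.02,0.75,0,0,0,0.2],[0.05,-0.02,0.8,0,0,0,0.2],[0.05,-0.02,0.84,0,0,0,0.2],[0.05,-0.02,0.86,0,0,0,0.2],[0.05,-0.02,0.86,0,0,0,0.2],[0.05,-0.02,0.86,0,0,0,0.2]]'
```

```text
clock: 10.4
position: [0.6094, 0.0063, 0.059]
ee_rot: [0.685, 0.728, 0.0, -0.0]
ft_force: [-4.5, -0.2, 6.9]
grip_width: 0.704
grasp_force: 27.8
```

```bash
python3 -m pendant '[[0,0,-0.02,0,0,0,0.2],[0,0,-0.02,0,0,0,0.2],[0,0,-0.02,0,0,0,0.45],[0,0,-0.02,0,0,0,0.6],[0,0,-0.02,0,0,0,0.8],[0,0,-0.02,0,0,0,1],[0,0,-0.02,0,0,0,1],[0,0,-0.4,0,0,0,1],[0,0,-1.2,0,0,0,1],[0,0,-2.2,0,0,0,1]]'
```

```text
clock: 11.65
position: [0.6088, 0.0062, 0.17]
ee_rot: [0.685, 0.728, -0.0, -0.0]
ft_force: [0.6, 0.6, 0.7]
grip_width: 1.001
grasp_force: 0.0
```

Run:
```python
from h import *
a,_=cam('top');s,_=cam('side');A=a[170:270,340:440,::-1];S=s[160:260,270:370,::-1]
cv2.imwrite('pics/c5.png',np.hstack([cv2.resize(q,(400,400),interpolation=3) for q in(A,S)]))
print(manip.get_obs()['position'])
```

```text
[0.61217174 0.0057471  0.17506921]
```

View pics/c5.png

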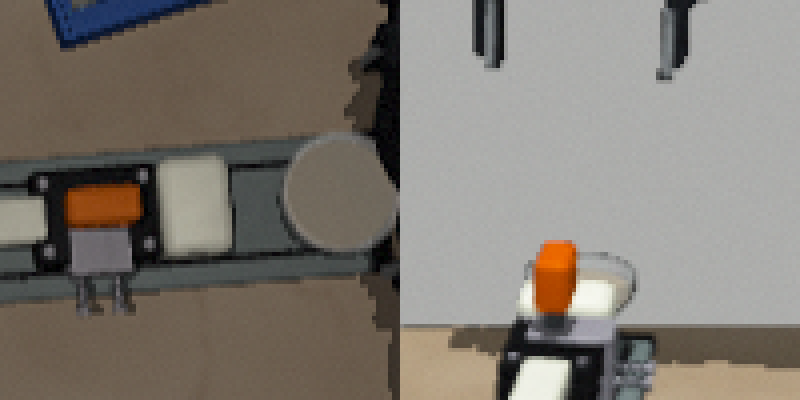

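The dish is centred on the stage: rim centre at crop (341,192), about 2 mm off, and flat. The grip's top is at crop (103,206). I go above the grip.

```bash
python3 -m pendant '[[0.6,-0.09,0,0,0,0,0.5],[1.4,-0.09,0,0,0,0,0.2],[2.1,-0.09,0,0,0,0,0.1],[2.51,-0.09,0,0,0,0,0.1],[2.51,-0.09,0,0,0,0,0.1],[2.51,-0.09,0,0,0,0,0.1],[2.51,-0.09,0,0,0,0,0.1],[2.51,-0.09,0,0,0,0,0.1],[2.51,-0.09,0.3,0,0,0,0.1],[2.51,-0.09,0.3,0,0,0,0.1]]' 40
python3 - <<'E'
from h import *
a,_=cam('top');s,_=cam('side')
p=manip.get_obs();print(p['position'],p['grip_width'])
print(at_z('top',(365.75,221.5),.1205),totool([.600,.131,.103]))
cv2.imwrite('pics/c6.png',cv2.resize(s[160:260,270:370,::-1],(500,500),interpolation=3))
E
```

```text
clock: 13.0
position: [0.5961, 0.1312, 0.1513]
ee_rot: [0.685, 0.728, -0.001, -0.001]
ft_force: [-0.0, -0.2, 0.1]
grip_width: 0.552
grasp_force: 0.0
[0.59680426 0.13125633 0.15266412] 0.5492389461719421
[0.59742864 0.12988757 0.1205    ] [-0.00877866  0.06427944  0.99323331]
```

View pics/c6.png

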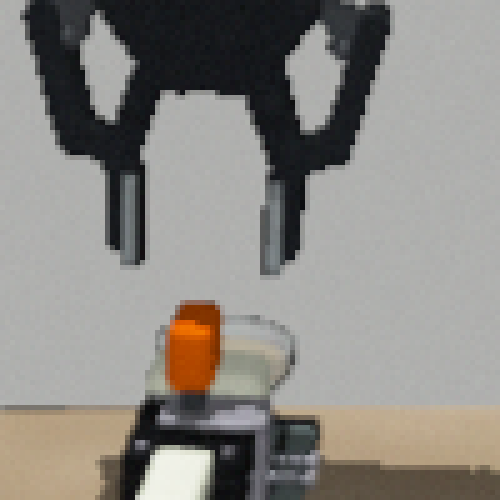

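The fingers (inner faces 145 and 262, middle 203) straddle the grip (middle 194), so I go about 3 mm further from the robot, then down and pinch.

```bash
python3 -m pendant '[[0,0.06,0.2,0,0,0,0.1],[0,0.06,0.5,0,0,0,0.1],[0,0.06,0.8,0,0,0,0.1],[0,0.06,0.96,0,0,0,0.1],[0,0.06,0.96,0,0,0,0.1],[0,0.06,0.96,0,0,0,-0.2],[0,0.06,0.96,0,0,0,-0.5],[0,0.06,0.96,0,0,0,-1],[0,0.06,0.96,0,0,0,-1],[0,0.06,0.96,0,0,0,-1]]' 50
```

```text
clock: 14.35
position: [0.6, 0.1316, 0.1056]
ee_rot: [0.685, 0.728, 0.0, -0.0]
ft_force: [-4.6, -1.4, 6.4]
grip_width: 0.203
grasp_force: 51.2
```

```bash
python3 -m pendant '[[0,-0.04,0,0,0,0,-1],[0,-0.08,0,0,0,0,-1],[0,-0.12,0,0,0,0,-1],[0,-0.16,0,0,0,0,-1],[0,-0.2,0,0,0,0,-1],[0,-0.22,0,0,0,0,-1],[0,-0.22,0,0,0,0,-1],[0,-0.22,0,0,0,0,-1],[0,-0.22,0,0,0,0,-1],[0,-0.22,0,0,0,0,-1]]' 70
python3 - <<'E'
from h import *
a,_=cam('side');cv2.imwrite('pics/c7.png',cv2.resize(a[160:260,270:370,::-1],(500,500),interpolation=3))
E
```

```text
clock: 15.6
position: [0.5904, 0.131, 0.1058]
ee_rot: [0.685, 0.728, 0.001, 0.001]
ft_force: [7.4, 1.2, 2.6]
grip_width: 0.196
grasp_force: 72.7
```

View pics/c7.png

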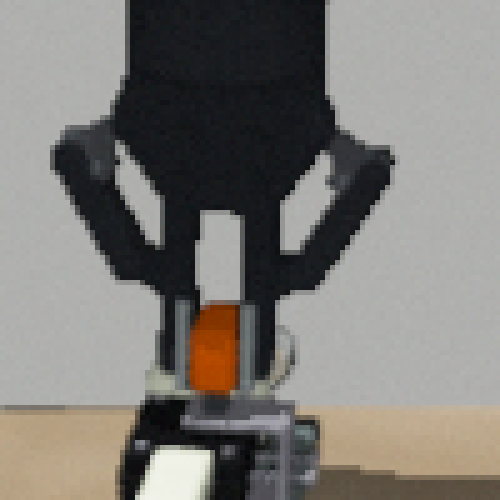

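The grip is pinched between the pads and has moved from column 194 to about 215. The 7.4 N reading matches roughly 9 mm of latch travel. I pull 2 mm more and start the arc, turning the tool with the arm.

```bash
python3 -m pendant '[[0,-0.03,0,0,0,0,-1],[0,-0.04,0,0,0,0,-1],[0,-0.04,0,0,0,0,-1],[0.03,-0.04,-0.13,0,-0.25,0,-1],[0.08,-0.04,-0.33,0,-0.62,0,-1],[0.13,-0.04,-0.49,0,-0.94,0,-1],[0.19,-0.04,-0.65,0,-1.25,0,-1],[0.19,-0.04,-0.65,0,-1.25,0,-1],[0.19,-0.04,-0.65,0,-1.25,0,-1],[0.19,-0.04,-0.65,0,-1.25,0,-1]]' 90
```

```text
clock: 16.9
position: [0.5875, 0.1403, 0.1378]
ee_rot: [0.682, 0.726, -0.059, 0.064]
ft_force: [8.3, -0.0, -2.0]
grip_width: 0.191
grasp_force: 90.9
```

```bash
python3 -m pendant '[[0.05,0,-0.2,0,-0.38,0,-1],[0.12,0,-0.46,0,-0.88,0,-1],[0.19,0,-0.65,0,-1.25,0,-1],[0.26,0,-0.81,0,-1.56,0,-1],[0.33,0,-0.96,0,-1.88,0,-1],[0.41,0,-1.1,0,-2.19,0,-1],[0.5,0,-1.25,0,-2.5,0,-1],[0.59,0,-1.39,0,-2.81,0,-1],[0.69,0,-1.53,0,-3.12,0,-1],[0.69,0,-1.53,0,-3.12,0,-1]]'
python3 -m pendant '[[0,0,0,0,0,0,-1],[0,0,0,0,0,0,-1],[0,0,0,0,0,0,-1],[0,0,0,0,0,0,-1],[0,0,0,0,0,0,-1],[0,0,0,0,0,0,-1],[0,0,0,0,0,0,-1],[0,0,0,0,0,0,-1],[0,0,0,0,0,0,-1],[0,0,0,0,0,0,-1]]'
python3 - <<'E'
from h import *
a,_=cam('top');s,_=cam('side');A=a[170:270,340:440,::-1];S=s[150:250,270:370,::-1]
cv2.imwrite('pics/c8.png',np.hstack([cv2.resize(q,(400,400),interpolation=3) for q in(A,S)]))
p=manip.get_obs();print(p['joint_pos'],p['joint_velocities'])
E
```

```text
clock: 18.15
position: [0.5846, 0.1874, 0.2073]
ee_rot: [0.653, 0.695, -0.206, 0.221]
ft_force: [8.7, -0.7, -0.2]
grip_width: 0.19
grasp_force: 90.9
clock: 19.4
position: [0.5845, 0.187, 0.207]
ee_rot: [0.653, 0.695, -0.205, 0.22]
ft_force: [8.2, -1.4, -1.3]
grip_width: 0.19
grasp_force: 90.9
[-1.1343545   0.61515803  0.72023608  1.43656078  0.16770039  1.47259462
 -0.43814786] [-9.18480737e-05 -9.21154487e-04 -1.86832910e-03 -9.67011264e-04
 -6.70064230e-04  3.19876381e-04  1.32949522e-03]
```

View pics/c8.png

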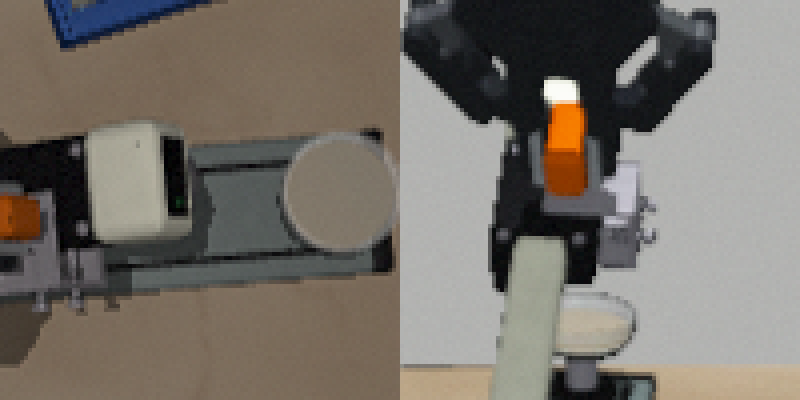

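The arm is raised to about 35° and still, with the grip between the pads at (565,165). The dish stands flat and untouched on the stage, at (341,192) in the top half and (595,325) in the side half. I hand in.

```bash
python3 -c "
from workcell import manip
print(manip.hand_in())"
```

```text
the job is handed in; nothing more can be done
None
```

I handed the job in with the dish flat on the stage, about 2 mm off centre by my measurement, and the robot still holding the camera arm by its grip at about 35°; no verdict came back.

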